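# Snug the circuit board with the locking carriage and throw the toggle clamp

## Task

Secure the green circuit board in the holder for soldering: keep the red lock tab pressed down while you slide the blue carriage so that its white jaw pushes the board fully home, snug between the metal end stop and the jaw, then let the tab spring up so the carriage locks there. After that push the upright red clamp handle over towards the robot, past its stiff point until it snaps down against its stop, so that the spindle holds the board down. Be firm but do not force anything, and leave the reel, jar, screwdriver and sponge tray where they are.

Things in the scene. Friction and masses are not known exactly. Their poses are not given: they have to be found in the camera images.
- jig: Board holder fixed to the bench: base plate 215 x 400 x 12 mm (x -68..148, y -175..225), black nest block (floor 45 mm above the bench, x 44..112, y -150..40 mm, between guides 4.5 mm high), rail on the robot's side. Origin on the bench under the rail's centre line; x points across the holder away from the robot, y along the rail to the left, z up
- stop_face (a point): Middle of the metal end stop's face (60 mm wide in x) at nest floor level, at jig x 78, y -130, z 45 mm. Axes as the jig's; the board lies on its +y side, and rests against it when home
- board: Loose circuit board, 60 (x) x 80 (y) x 6 mm, green on an aluminium back plate, parts up to 18 mm high, about 150 g. In the nest with 4 mm play either side in x, at first 5 to 45 mm short of the stop, a little skewed. Origin: centre of its underside; home when its centre is 40 mm to +y of stop_face and its axes line up with the jig's
- carriage (a joint): Slide of the blue carriage in m: 0 at the +y end, growing as it slides to jig -y (towards the stop), range 0 to 0.135. Jaw face at jig y = 0.070 - value, so with the board home between stop and jaw it reads 0.120. Sliding friction is a few N; unless the tab is pressed it is braked and holds against some 15 N
- jaw_face (a point): Middle of the white jaw's face (56 mm wide in x) on the carriage, at nest floor level; axes as the jig's. It faces -y and pushes the board's +y edge. The jaw's arm above it reaches 63 mm above the bench
- tab_top (a point): Top centre of the red lock tab, a paddle 36 (x) x 52 (y) mm, 67 mm above the bench, 30 mm to the robot's side (-x) of the rail's line and 75 mm to +y of the jaw's face. It presses down between two blue walls across the rail (inner faces 28 mm to +y and -y of its centre, 42 mm wide in x, tops 81 mm high): fingers that press the tab can push on a wall to slide the carriage
- tab (a joint): Press of the lock tab in rad (a sprung lever hinged 42 mm to +x of its centre, axis along the rail): up at rest it reads -0.03 to 0 (carriage braked), 0.15 fully down, when its centre is 6 mm lower (hard stop); the brake lets go from about 0.06. Takes about 8 N at its centre at first, 11 N fully down; springs back up when released
- handle (a joint): Clamp handle angle in rad: 0 open (upright), growing as it tips to jig -x (towards the robot), hard stop at 1.50 (nearly level). Spindle meets the board from about 0.5, then it gets stiff; dead centre 1.30. Let go well short of that it springs back; beyond it snaps to the stop and stays locked. 100 mm from the hinge it takes about 1 N at first, 3 to 6 N at the stiff part (0.6 to 1.1)
- handle_pivot (a point): Hinge of the clamp's handle, fixed on the holder straight above the spindle, at jig x 80, y -72, z 106 mm; hinge axis along jig y. The blue bracket's two cheek plates, 33 mm wide over all in y (jig x 60..148), reach 118 mm above the bench
- handle_grip (a point): Point on the handle's centre line 105 mm from its hinge; its z axis points along the handle to the tip. The red grip is 22 mm wide (along jig y), 16 mm thick, and spans 50 to 135 mm from the hinge. Upright, its tip is 241 mm above the bench
- spindle: Clamp spindle, a vertical plunger with a black rubber foot 15 mm across; origin at the underside of the foot. It hangs from the blue bracket at jig x 80, y -72 mm, about 9 mm above the board's top (board parts pass on either side of it). Throwing the handle drives it straight down; shut, it presses the home board's white round spot, 22 mm in from its jaw edge, with about 70 N
- reel: Bystander: yellow solder reel, 60 mm across, 40 mm high, standing to one side of the holder; origin at underside centre
- jar: Bystander: small amber jar 48 mm across, 55 mm high; origin at underside centre
- driver: Bystander: screwdriver 160 mm long with a blue handle, lying on the bench; origin at its middle underside
- sponge_tray: Bystander: black sponge tray 70 x 90 x 27 mm; origin at underside centre
Not all that is in view belongs to the job. There is more than one size of the board; the one meant has the size given above.

How it is judged (in metres and radians):
On the way, in this order (a step that is already met when the one before it is completed fails the run):
1. with the lock tab held down, the jaw has pushed the board home against the end stop (value of joint tab above 0.03 rad and y of board in the frame of stop_face below 0.0425 m and y of jaw_face in the frame of stop_face below 0.083 m), for 0.05 s.
2. the tab is up again and the carriage locked, the handle still open (value of joint tab below 0.02 rad and value of joint handle below 0.9 rad and y of jaw_face in the frame of stop_face below 0.083 m), for 0.1 s.
3. the handle is pushed past dead centre (value of joint handle above 1.4 rad), for 0.1 s.
At the end, for the whole second after the job is handed in: The handle is past dead centre (over 1.40 rad) and the spindle presses the board with over 30 N; the tab is up; the board lies flat, square to the holder within 0.04 rad, within 2.5 mm of the end stop, and the jaw is within 83 mm of the stop (board 80 mm); all at rest (value of joint handle above 1.4 rad and value of joint tab below 0.02 rad and y of board in the frame of stop_face below 0.0425 m and y of jaw_face in the frame of stop_face below 0.083 m and angle between the y axis of board and the y axis of jig, either way round below 0.04 rad and angle between board's own z axis and vertical below 0.05 rad and contact force between spindle and board above 30 N and linear speed of board below 0.01 m/s); the robot touches nothing.
It fails at once if the holder is forced: more than 45 N from the robot (contact force between any of the fingers, the arm and jig above 45 N).
It fails at once if the robot touches the board hard (contact force between the fingers and board above 10 N).
It fails at once if a bystander is moved more than 15 mm (distance of any of reel, jar, driver, sponge_tray from where it was at the start of the episode above 0.015 m).
It also fails if it takes over 54 s, if anything falls off the work surface, if the arm or the gripper's body presses on something with over 40 N, if the wrist force passes 120 N, or if a joint passes its speed limit or range.

## Robot

A 7-joint arm with a two-finger parallel gripper is mounted at the origin on the work surface. World frame = base frame: x ahead of the robot, y to its left, z up, the work surface at z = 0. Lengths are in m, angles in degrees, forces in N, time in s.
With the tool pointing down it reaches from about 0.425 to 0.825 m from the base axis. Payload 3.6 kg.
Tool frame: the origin (TCP) lies at the centre of the arm's flange, where the gripper is bolted on; the fingertips stand 173 mm ahead of it and the grasp point (between the pads) lies 155 mm ahead of it (arm.nose_length is the z of the fingertips in the tool frame, in m); z points along the fingers, y is the direction in which the jaws open and shut (so a half turn about z gives the same grasp; the last joint's range is limited). The gripper opens to 85 mm and grips with 20 to 120 N. Pads are 22 mm wide; open, the fingers measure 114 mm over their backs; the gripper's body (76 mm by 85 mm) begins 54 mm behind the grasp point. The pads swing forward as they close: fully open they stand 13 mm farther back than shut.
Start: joints at [69.586, 35.231, -0.722, 81.555, 0.464, 63.22, -2.315], TCP at [0.211, -0.615, 0.405] pointing down, gripper open.
Joint ranges: [-178.69, 178.69], [-17.37, 117.87], [-77.05, 75.6], [15.02, 138.74], [-78.02, 258.01], [0.78, 113.62], [-162.83, 162.83]. Speed limits (degrees/s): [159.86, 159.86, 180, 180, 180, 180, 180].

## Interface

Orientations are given as a 3x3 rotation matrix whose columns are the frame's x, y, z axes.
In Python, from plant import arm, imaging, workorder gives the robot as it stands.
- The arm moves only by the shell command python3 -m crank 'ROWS'. ROWS is JSON, a list of rows, each a list of 5 numbers: the shift along the tool's x, y, z in m, then the turn about the tool's z in degrees, then the opening in per cent of the stroke, from 0 (shut) to 100 (fully open). A call has exactly 8 rows; each row shifts and turns the commanded pose from where the row before left it, along the tool's axes as they then stand; what a row does not reach is not made up. A row lasts 1/12 s, in which the tool goes at most 41.7 mm and 7.16 degrees, less where a joint would pass 70% of its speed; a pose out of reach is approached as far as the arm can. A call with a gripper value outside its range is refused whole. The fingers move at their own pace and stop on an object; the grip force is fixed at half the most. Time passes only in rows, so rows that do not move let the fingers close, or fill a call up. It gives the time, the measured TCP pose, the force and the opening at its end, in the units of the state.
- arm.get_state(): the state, without advancing time (a new reading comes with each control period).
- imaging.camera(name): name is "side" or "top" or "wrist"; returns a dict with "image" (384x512x3 uint8, red, green, blue), "depth" (384x512 float32, m along the optical axis (not along the pixel's ray), 0 where there is no reading), "fx", "fy", "cx", "cy" (pixels), "D" ([k1, k2, p1, p2, k3] as OpenCV has them; the pictures are not rectified), "world_to_cam" (4x4, takes a point from world to camera coordinates); the wrist camera has in their place "mount" (4x4, takes a point from camera to tool coordinates, whose origin is the TCP and whose axes are the flange's). Camera axes: x right, y down, z forward; pixel columns grow to the right and rows downward; lengths in m; the calibration is good to about 2 mm. A picture is of the moment at which its call begins: read the wrist's pose just before it.
- workorder.finish_job(): hands the job in, once; it reports no verdict.
The state is a dict: "clock": time; "q": joint angles; "qvel": joint speeds; "tau": joint torques, N m; "tcp_pos": TCP position; "eef_rot": TCP orientation; "ft_force": force on the tool from outside, world axes, zero at the start; "ft_torque": the same for the moment, N m; "opening": finger opening in m.
Only numpy, scipy, OpenCV 4.12 (cv2) and the standard library are available. Lean on these libraries where they do the work, as an engineer would, in place of code of your own. Each camera call takes 0.05 s, during which the arm holds its last target.

## Working session

There is one attempt and no reset: what is moved stays moved. The work goes in short steps, Python scripts to look and compute and a shell command to move; the robot and the scene stay as the last step left them, time stands still between calls to the robot, and variables do not carry over. Pictures are saved under pics/ and viewed, and the job is handed in when it is done.

```bash
ls; mkdir -p pics; python3 - <<'E'
from plant import arm, imaging, workorder
import cv2,numpy as np
s=arm.get_state();print(s['clock'],s['tcp_pos'],s['eef_rot'],s['ft_force'],s['opening'])
for n in ['side','top','wrist']:
    c=imaging.camera(n);cv2.imwrite(f'pics/{n}0.png',c['image'][:,:,::-1]);np.savez(f'pics/{n}0.npz',**c)
    print(n,c['fx'],c['cx'],c['cy'],c['D'],c.get('world_to_cam',c.get('mount')))
E
```

```text
pics
0.0 [ 0.21041604 -0.61465532  0.40351333] [[ 9.46074600e-01  3.23947700e-01 -8.59526376e-04]
 [ 3.23948840e-01 -9.46071370e-01  2.47219157e-03]
 [-1.23125231e-05 -2.61732023e-03 -9.99996575e-01]] [-0.25361459 -0.36038349  0.90094073] 0.08535784192054599
side 486.5199429455871 257.2044237271738 191.21670896767466 [-0.11100291  0.          0.          0.          0.        ] [[ 0.87546181 -0.48325135 -0.00589557 -0.5356548 ]
 [-0.37801961 -0.67712079 -0.63135459  0.31223511]
 [ 0.30111094  0.55495547 -0.77547187  1.37249227]
 [ 0.          0.          0.          1.        ]]
top 356.53539743252963 253.66165338970538 188.68887868930727 [-0.0273362  0.         0.         0.         0.       ] [[-0.10447227 -0.99452572  0.00203202  0.04589152]
 [-0.9705111   0.10150287 -0.21864442  0.61793286]
 [ 0.21724124 -0.02481437 -0.97580248  0.95512791]
 [ 0.          0.          0.          1.        ]]
wrist 273.28813746481785 251.491922553156 199.4455445665209 [-0.03809606  0.          0.          0.          0.        ] [[ 1.43841485e-03 -9.47199218e-01 -3.20642437e-01  8.19763285e-02]
 [ 9.99998880e-01  1.49483849e-03  7.01822064e-05 -7.75551225e-04]
 [ 4.12832126e-04 -3.20642179e-01  9.47200308e-01  3.14680583e-02]
 [ 0.00000000e+00  0.00000000e+00  0.00000000e+00  1.00000000e+00]]
```

View pics/side0.png

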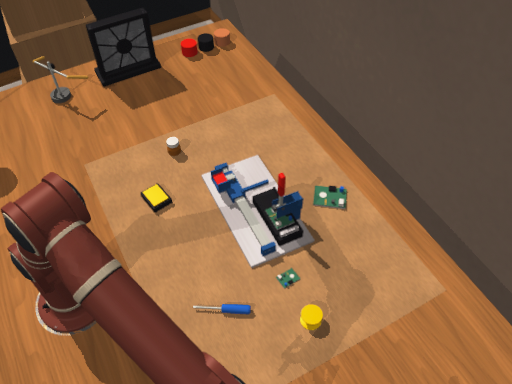

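View pics/top0.png

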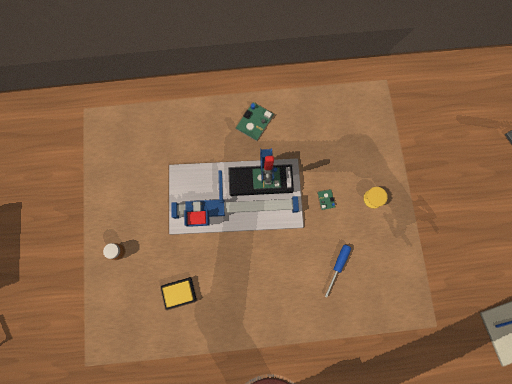

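View pics/wrist0.png

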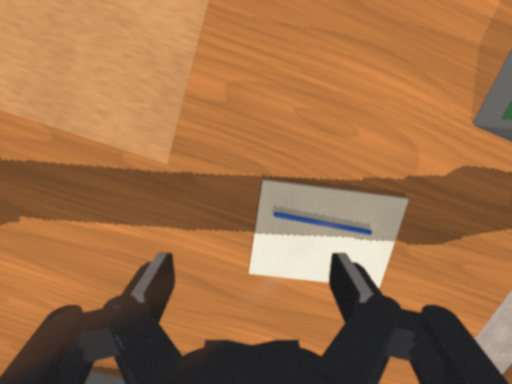

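```bash
cat > h.py <<'E'
import numpy as np,cv2
def load(f): return dict(np.load(f))
def K(c): return np.array([[c['fx'],0,c['cx']],[0,c['fy'],c['cy']],[0,0,1.]])
def ray(c,uv,T=None):
    p=cv2.undistortPoints(np.array(uv,float).reshape(-1,1,2),K(c),c['D']).reshape(-1,2)
    if T is None: T=np.linalg.inv(c['world_to_cam'])
    d=np.c_[p,np.ones(len(p))]@T[:3,:3].T
    return T[:3,3],d
def onplane(c,uv,z,T=None):
    o,d=ray(c,uv,T); return o+d*((z-o[2])/d[:,2])[:,None]
def proj(c,P):
    w=c['world_to_cam']; r=cv2.Rodrigues(w[:3,:3])[0]
    return cv2.projectPoints(np.array(P,float).reshape(-1,1,3),r,w[:3,3],K(c),c['D'])[0].reshape(-1,2)
E
python3 - <<'E'
from h import *
for n,crop in [('top',(150,140,320,250)),('side',(190,145,330,270))]:
    c=load(f'pics/{n}0.npz');im=c['image'].astype(int)
    x0,y0,x1,y1=crop
    cv2.imwrite(f'pics/{n}0z.png',cv2.resize(c['image'][y0:y1,x0:x1,::-1],None,fx=4.5 if n=='top' else 4.5,fy=4.5,interpolation=cv2.INTER_CUBIC))
    m=((im.min(2)>150)&(im.max(2)-im.min(2)<35))
    m=m.astype(np.uint8); mm=np.zeros_like(m);mm[y0:y1,x0:x1]=m[y0:y1,x0:x1]
    pts=np.argwhere(mm)[:,::-1].astype(np.float32)
    P=onplane(c,pts,0.012)[:,:2].astype(np.float32)
    r=cv2.minAreaRect(P);print(n,len(pts),r);print(cv2.boxPoints(r))
E
```

```text
top 4371 ((0.618212878704071, 0.039456263184547424), (0.3959785997867584, 0.21268868446350098), 86.89064025878906)
[[ 0.5012858  -0.15247324]
 [ 0.7136613  -0.16400987]
 [ 0.73513997  0.23138577]
 [ 0.52276444  0.2429224 ]]
side 3262 ((0.6833215951919556, 0.03183063864707947), (0.3954757750034332, 0.33966413140296936), 86.94222259521484)
[[ 0.5031834  -0.15656638]
 [ 0.8423639  -0.17468506]
 [ 0.86345977  0.22022766]
 [ 0.5242793   0.23834634]]
```

```bash
ls pics
```

```text
side0.npz
side0.png
side0z.png
top0.npz
top0.png
top0z.png
wrist0.npz
wrist0.png
```

View pics/top0z.png

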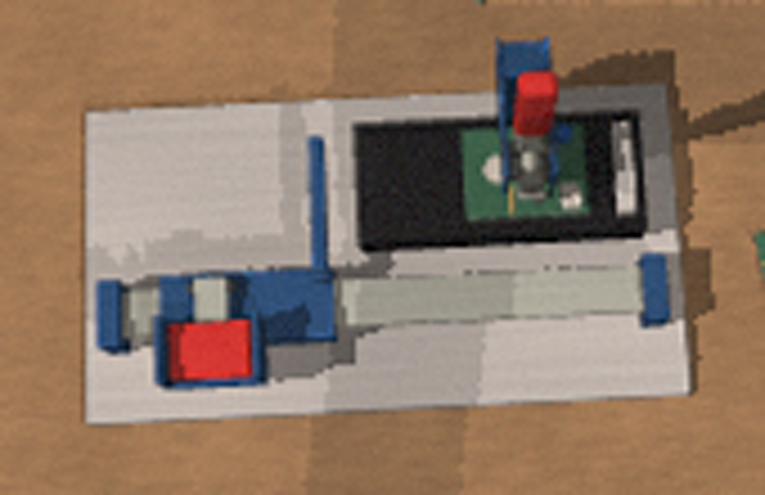

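View pics/side0z.png

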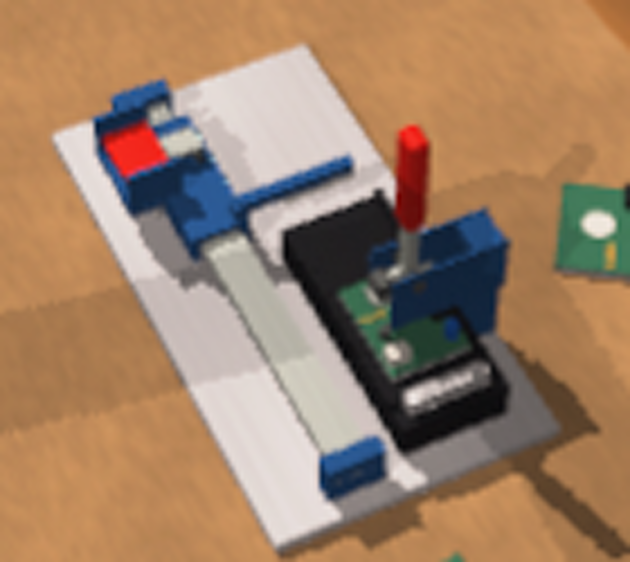

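```bash
python3 - <<'E'
from h import *
yaw=np.deg2rad(-3.11);R=np.array([[np.cos(yaw),-np.sin(yaw)],[np.sin(yaw),np.cos(yaw)]])
o=np.array([0.6182,0.0395])-R@[0.04,0.025];print('origin',o)
res={}
for n in ['top','side']:
    c=load(f'pics/{n}0.npz');im=c['image'].astype(int)
    m=((im[...,0]>140)&(im[...,1]<70)&(im[...,2]<70)).astype(np.uint8)
    k,l,st,ce=cv2.connectedComponentsWithStats(m)
    for i in range(1,k):
        if st[i,4]>30:
            print(n,st[i],ce[i],'z67 jig',R.T@(onplane(c,ce[i],0.067)[0,:2]-o)*1e3,
              'd',np.median(c['depth'][l==i]))
            if n=='top':
                P=onplane(c,np.argwhere(l==i)[:,::-1],0.067)[:,:2]; print(cv2.minAreaRect(P.astype(np.float32)))
    # point checks
    for name,p in dict(tab=(-.03,.145,.067),piv=(.08,-.072,.106),tip=(.08,-.072,.241),stop=(.078,-.13,.055),c0=(-.068,-.175,.012),c1=(-.068,.225,.012),c2=(.148,.225,.012),c3=(.148,-.175,.012)).items():
        w=np.r_[o+R@p[:2],p[2]];print(' ',name,w.round(4),proj(c,w).round(1))
E
```

```text
origin [0.57690258 0.01670694]
top [264 156  10  12  56] [268.30357143 159.23214286] z67 jig [130.79089594 -80.44192329] d 0.864558
((0.6959871649742126, -0.07106158137321472), (0.024178940802812576, 0.03582509234547615), 78.14035034179688)
top [190 211  16  13 182] [197.41758242 217.34615385] z67 jig [-30.32137934 129.72489642] d 1.0066583
((0.5542153120040894, 0.14766785502433777), (0.04229583591222763, 0.03458786755800247), 86.19624328613281)
  tab [0.5548 0.1631 0.067 ] [[192.  217.5]]
  piv [ 0.6529 -0.0595  0.106 ] [[267.  172.6]]
  tip [ 0.6529 -0.0595  0.241 ] [[269.1 158. ]]
  stop [ 0.6477 -0.1173  0.055 ] [[286.1 176.9]]
  c0 [ 0.4995 -0.1543  0.012 ] [[303.3 227.4]]
  c1 [0.5212 0.2451 0.012 ] [[168.2 234.2]]
  c2 [0.7369 0.2333 0.012 ] [[168.3 164. ]]
  c3 [ 0.7152 -0.1661  0.012 ] [[297.7 157.8]]
side [181  39  16  11 124] [187.99193548  43.12903226] z67 jig [147.24002938 895.40197044] d 2.0833685
side [213 172  14  12  96] [219.26041667 177.73958333] z67 jig [-27.96921055 134.45918693] d 1.5716845
side [278 173   7  12  50] [280.28 177.72] z67 jig [149.26560176  47.77716403] d 1.3501389
  tab [0.5548 0.1631 0.067 ] [[217.4 175.7]]
  piv [ 0.6529 -0.0595  0.106 ] [[278.6 204.2]]
  tip [ 0.6529 -0.0595  0.241 ] [[280.  174.5]]
  stop [ 0.6477 -0.1173  0.055 ] [[286.4 228.5]]
  c0 [ 0.4995 -0.1543  0.012 ] [[249.1 266.1]]
  c1 [0.5212 0.2451 0.012 ] [[199.2 174.1]]
  c2 [0.7369 0.2333 0.012 ] [[256.2 153.8]]
  c3 [ 0.7152 -0.1661  0.012 ] [[312.9 239.1]]
```

```bash
python3 -m crank '[[0.03,0,0,2.75,0],[0.03,0,0,2.75,0],[0.03,0,0,2.75,0],[0.03,0,0,2.75,0],[0.03,0,0,2.75,0],[0.03,0,0,2.75,0],[0.03,0,0,2.75,0],[0.03,0,0,2.75,0]]'
cat >> h.py <<'E'
yaw=np.deg2rad(-3.11);RJ=np.array([[np.cos(yaw),-np.sin(yaw)],[np.sin(yaw),np.cos(yaw)]])
OJ=np.array([0.6182,0.0395])-RJ@[0.04,0.025]
def jig(p): return np.r_[RJ.T@(np.array(p[:2])-OJ),p[2]]*1e3
def st():
    from plant import arm
    s=arm.get_state();T=s['eef_rot'];p=np.array(s['tcp_pos']);tip=p+np.array(T)[:,2]*arm.nose_length
    print('t',round(s['clock'],2),'tcp',p.round(4),'tip jig mm',jig(tip).round(1),'yaw',np.rad2deg(np.arctan2(T[1][0],T[0][0])).round(2),'F jig',np.r_[RJ.T@np.array(s['ft_force'])[:2],s['ft_force'][2]].round(1),'op',round(s['opening'],4)); return s
E
python3 -c "
from h import *;st()"
```

```text
clock: 0.82
tcp_pos: [0.4476, -0.5757, 0.4043]
eef_rot: [[0.998, -0.056, -0.0], [-0.056, -0.998, 0.001], [-0.001, -0.001, -1.0]]
ft_force: [0.4, -0.4, 0.2]
opening: -0.0001
t 0.82 tcp [ 0.4476 -0.5757  0.4043] tip jig mm [ -97.1 -598.4  230.9] yaw -3.2 F jig [ 0.5 -0.3  0.2] op -0.0001
```

```bash
python3 -m crank '[[0.004,-0.038,0,0,0],[0.004,-0.038,0,0,0],[0.004,-0.038,0,0,0],[0.004,-0.038,0,0,0],[0.004,-0.038,0,0,0],[0.004,-0.038,0,0,0],[0.004,-0.038,0,0,0],[0.004,-0.038,0,0,0]]' >/dev/null; python3 -m crank '[[0.004,-0.038,0,0,0],[0.004,-0.038,0,0,0],[0.004,-0.038,0,0,0],[0.004,-0.038,0,0,0],[0.004,-0.038,0,0,0],[0.004,-0.038,0,0,0],[0.004,-0.038,0,0,0],[0.004,-0.038,0,0,0]]'
python3 -c "
from h import *;st()"
```

```text
clock: 2.15
tcp_pos: [0.5426, 0.029, 0.4046]
eef_rot: [[0.999, -0.054, -0.0], [-0.054, -0.999, -0.0], [-0.0, 0.0, -1.0]]
ft_force: [0.7, 0.5, 0.3]
opening: 0.0
t 2.15 tcp [0.5426 0.029  0.4046] tip jig mm [-35.   10.4 231.2] yaw -3.11 F jig [0.7 0.6 0.3] op 0.0
```

```bash
python3 -m crank '[[0.001,-0.02,0.01,0,0],[0.001,-0.02,0.01,0,0],[0.001,-0.02,0.01,0,0],[0.001,-0.02,0.01,0,0],[0.001,-0.02,0.01,0,0],[0,-0.02,0.01,0,0],[0,0,0.01,0,0],[0,0,0.01,0,0]]'
python3 - <<'E'
from h import *
from plant import imaging
s=st()
T=np.eye(4);T[:3,:3]=s['eef_rot'];T[:3,3]=s['tcp_pos']
c=imaging.camera('wrist');cv2.imwrite('pics/w1.png',c['image'][:,:,::-1]);np.savez('pics/w1.npz',T=T,**c)
im=c['image'].astype(int);T=T@c['mount']
m=((im[...,0]>120)&(im[...,1]<70)&(im[...,2]<70)).astype(np.uint8)
k,l,sta,ce=cv2.connectedComponentsWithStats(m)
for i in range(1,k):
    if sta[i,4]>200:
        P=onplane(c,np.argwhere(l==i)[:,::-1],0.067,T); J=np.array([jig(p) for p in P]); print(sta[i],ce[i],J.min(0),J.max(0))
E
```

```text
clock: 2.82
tcp_pos: [0.5539, 0.148, 0.3238]
eef_rot: [[0.999, -0.051, -0.001], [-0.051, -0.999, 0.0], [-0.001, -0.0, -1.0]]
ft_force: [0.2, 0.6, -0.1]
opening: 0.0001
t 2.82 tcp [0.5539 0.148  0.3238] tip jig mm [-30.2 130.  150.4] yaw -2.92 F jig [ 0.2  0.6 -0.1] op 0.0001
[ 221  184   59   38 2176] [250.20266544 202.51654412] [-45.37717887 106.15713841  67.        ] [-10.8333673  157.04702977  67.        ]
```

View pics/w1.png

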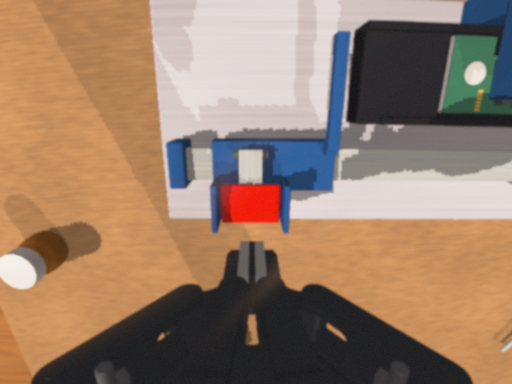

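```bash
python3 -m crank '[[0.001,-0.001,0.012,0,0],[0,0,0.012,0,0],[0,0,0.012,0,0],[0,0,0.012,0,0],[0,0,0.012,0,0],[0,0,0.01,0,0],[0,0,0.006,0,0],[0,0,0,0,0]]'
python3 -c "
from h import *;st()"
```

```text
clock: 3.53
tcp_pos: [0.555, 0.1465, 0.2475]
eef_rot: [[0.998, -0.056, -0.003], [-0.056, -0.998, -0.001], [-0.003, 0.001, -1.0]]
ft_force: [-0.2, 0.6, 0.1]
opening: -0.0002
t 3.53 tcp [0.555  0.1465 0.2475] tip jig mm [-29.4 128.2  74.1] yaw -3.19 F jig [-0.2  0.6  0.1] op -0.0002
```

```bash
python3 -m crank '[[0,0,0.002,0,0],[0,0,0.002,0,0],[0,0,0.002,0,0],[0,0,0.001,0,0],[0,0,0.001,0,0],[0,0,0.001,0,0],[0,0,0,0,0],[0,0,0,0,0]]'
python3 -c "
from h import *;st()"
```

```text
clock: 4.2
tcp_pos: [0.5553, 0.1477, 0.2401]
eef_rot: [[0.999, -0.054, 0.0], [-0.054, -0.999, 0.0], [0.0, -0.0, -1.0]]
ft_force: [-0.7, 0.1, 3.6]
opening: -0.0002
t 4.2 tcp [0.5553 0.1477 0.2401] tip jig mm [-28.6 129.7  66.7] yaw -3.1 F jig [-0.7  0.1  3.6] op -0.0002
```

```bash
python3 -m crank '[[0,0,0.001,0,0],[0,0,0.001,0,0],[0,0,0.001,0,0],[0,0,0.001,0,0],[0,0,0,0,0],[0,0,0,0,0],[0,0,0,0,0],[0,0,0,0,0]]'
python3 -c "
from h import *;st()"
```

```text
clock: 4.87
tcp_pos: [0.5544, 0.1478, 0.2374]
eef_rot: [[0.999, -0.054, -0.002], [-0.054, -0.999, 0.0], [-0.002, -0.0, -1.0]]
ft_force: [-5.9, -0.3, 13.7]
opening: 0.0003
t 4.87 tcp [0.5544 0.1478 0.2374] tip jig mm [-30.  129.7  64. ] yaw -3.08 F jig [-5.8 -0.6 13.7] op 0.0003
```

```bash
python3 -m crank '[[0,0,0.0005,0,0],[0,0,0.0005,0,0],[0,0,0.0005,0,0],[0,0,0.0005,0,0],[0,0,0,0,0],[0,0,0,0,0],[0,0,0,0,0],[0,0,0,0,0]]'
python3 -c "
from h import *;st()
from plant import imaging
for n in ['top','side']:
    c=imaging.camera(n);cv2.imwrite('pics/%s2.png'%n,cv2.resize(c['image'][130:260,150:330,::-1],None,fx=4,fy=4,interpolation=2))"
```

```text
clock: 5.53
tcp_pos: [0.5538, 0.1479, 0.2353]
eef_rot: [[0.999, -0.054, -0.004], [-0.054, -0.999, -0.0], [-0.004, 0.0, -1.0]]
ft_force: [-6.3, -0.4, 15.2]
opening: -0.0003
t 5.53 tcp [0.5538 0.1479 0.2353] tip jig mm [-30.9 129.7  61.9] yaw -3.07 F jig [-6.3 -0.7 15.2] op -0.0003
```

View pics/side2.png

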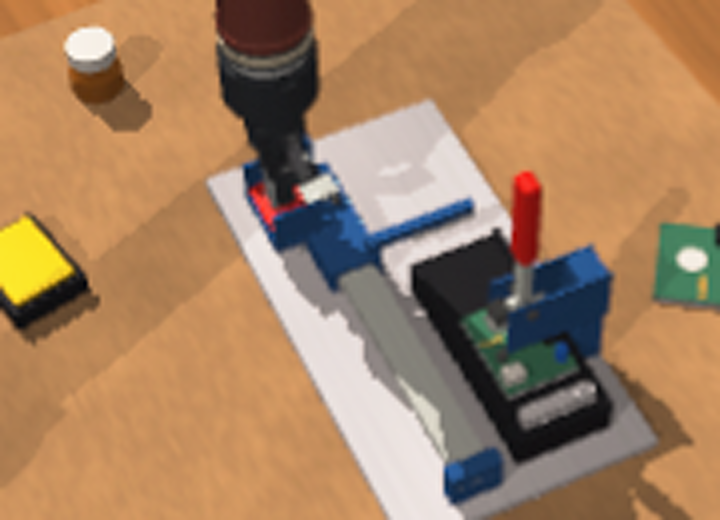

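```bash
python3 -m crank '[[0,0.004,0,0,0],[0,0.004,0,0,0],[0,0.003,0,0,0],[0,0.003,0,0,0],[0,0.003,0,0,0],[0,0.003,0,0,0],[0,0.003,0,0,0],[0,0,0,0,0]]'
python3 -c "
from h import *;st()
from plant import imaging
for n in ['top']:
    c=imaging.camera(n);cv2.imwrite('pics/%s3.png'%n,cv2.resize(c['image'][130:260,150:330,::-1],None,fx=4,fy=4,interpolation=2))"
```

```text
clock: 6.3
tcp_pos: [0.5526, 0.1252, 0.2354]
eef_rot: [[0.999, -0.054, -0.004], [-0.054, -0.999, 0.001], [-0.004, -0.001, -1.0]]
ft_force: [-7.7, 0.5, 14.0]
opening: 0.0002
t 6.3 tcp [0.5526 0.1252 0.2354] tip jig mm [-30.8 107.2  62. ] yaw -3.07 F jig [-7.7  0.  14. ] op 0.0002
```

View pics/top3.png

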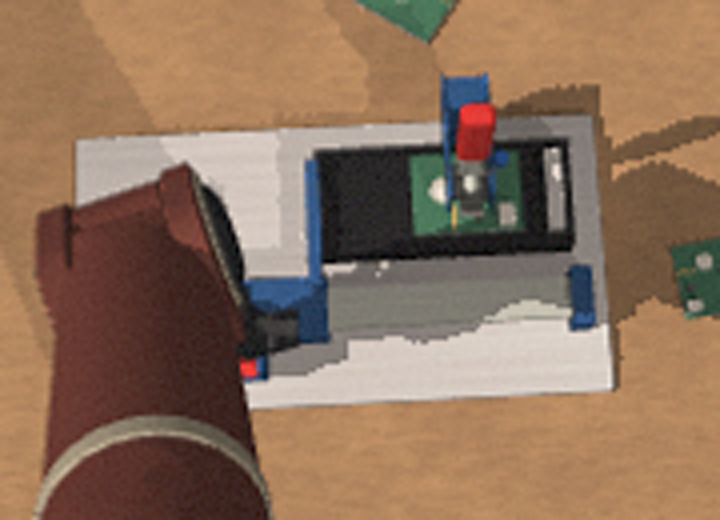

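View pics/top2.png

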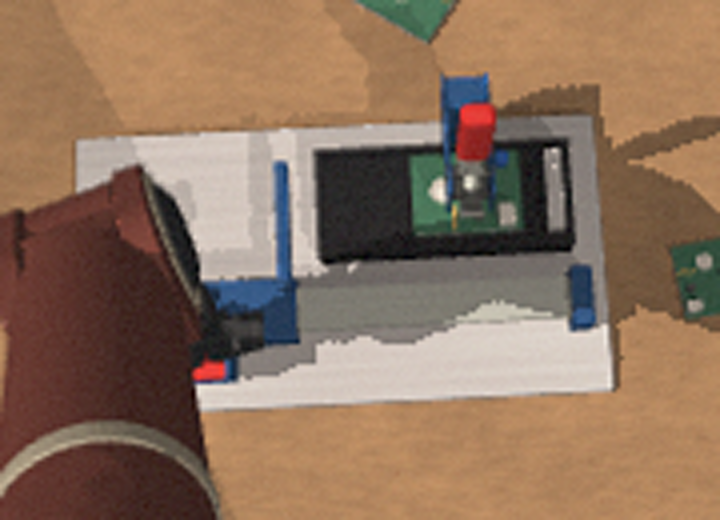

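```bash
python3 -m crank '[[0,0.005,0,0,0],[0,0.006,0,0,0],[0,0.006,0,0,0],[0,0.006,0,0,0],[0,0.006,0,0,0],[0,0.005,0,0,0],[0,0.004,0,0,0],[0,0.002,0,0,0]]'
python3 -c "
from h import *;st()"
```

```text
clock: 7.02
tcp_pos: [0.5504, 0.0852, 0.2353]
eef_rot: [[0.999, -0.054, -0.004], [-0.054, -0.999, 0.001], [-0.004, -0.001, -1.0]]
ft_force: [-7.6, 1.9, 15.4]
opening: 0.0001
t 7.02 tcp [0.5504 0.0852 0.2353] tip jig mm [-30.9  67.1  61.9] yaw -3.08 F jig [-7.7  1.5 15.4] op 0.0001
```

```bash
python3 -m crank '[[0,0.003,0,0,0],[0,0.003,0,0,0],[0,0.003,0,0,0],[0,0.003,0,0,0],[0,0.003,0,0,0],[0,0.003,0,0,0],[0,0.003,0,0,0],[0,0.003,0,0,0]]'
python3 -c "
from h import *;st()
from plant import imaging
for n in ['top','side']:
    c=imaging.camera(n);cv2.imwrite('pics/%s4.png'%n,cv2.resize(c['image'][130:260,150:330,::-1],None,fx=4,fy=4,interpolation=2));np.savez('pics/%s4.npz'%n,**c)"
```

```text
clock: 7.68
tcp_pos: [0.5491, 0.0622, 0.2353]
eef_rot: [[0.999, -0.053, -0.004], [-0.053, -0.999, 0.002], [-0.004, -0.002, -1.0]]
ft_force: [-6.7, 3.0, 13.6]
opening: 0.0002
t 7.68 tcp [0.5491 0.0622 0.2353] tip jig mm [-30.9  44.2  61.9] yaw -3.01 F jig [-6.8  2.7 13.6] op 0.0002
```

View pics/top4.png

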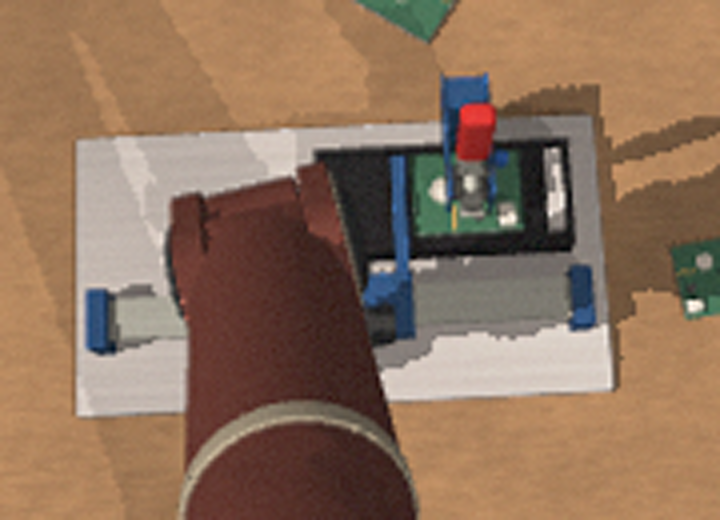

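View pics/side4.png

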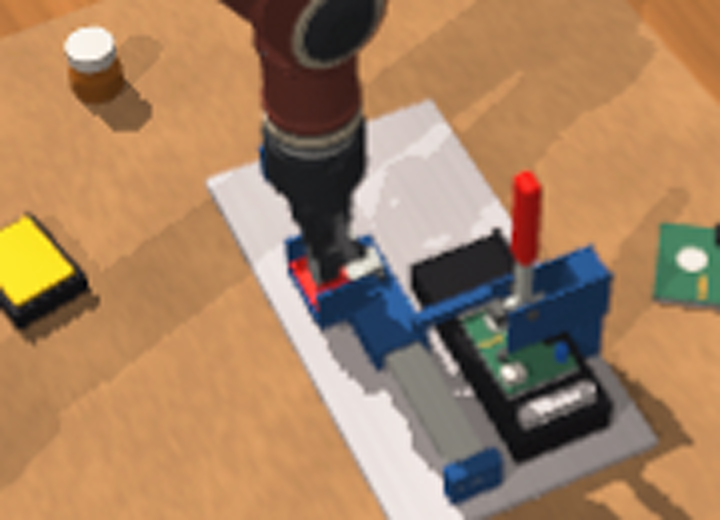

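```bash
python3 -m crank '[[0,0.002,0,0,0],[0,0.002,0,0,0],[0,0.002,0,0,0],[0,0.002,0,0,0],[0,0.002,0,0,0],[0,0.0015,0,0,0],[0,0.0015,0,0,0],[0,0.001,0,0,0]]'
python3 -c "
from h import *;st()"
```

```text
clock: 8.45
tcp_pos: [0.5484, 0.0484, 0.2352]
eef_rot: [[0.999, -0.052, -0.004], [-0.052, -0.999, 0.002], [-0.004, -0.002, -1.0]]
ft_force: [-6.8, 3.0, 14.5]
opening: -0.0002
t 8.45 tcp [0.5484 0.0484 0.2352] tip jig mm [-30.9  30.5  61.9] yaw -3.01 F jig [-6.9  2.7 14.5] op -0.0002
```

```bash
python3 -m crank '[[0,0.001,0,0,0],[0,0.001,0,0,0],[0,0.001,0,0,0],[0,0.001,0,0,0],[0,0.001,0,0,0],[0,0,0,0,0],[0,0,0,0,0],[0,0,0,0,0]]'
python3 -c "
from h import *;st()
from plant import imaging
for n in ['top','side']:
    c=imaging.camera(n);cv2.imwrite('pics/%s5.png'%n,cv2.resize(c['image'][140:250,200:330,::-1],None,fx=6,fy=5.4,interpolation=2));np.savez('pics/%s5.npz'%n,**c)"
```

```text
clock: 9.12
tcp_pos: [0.5481, 0.0433, 0.2352]
eef_rot: [[0.999, -0.053, -0.004], [-0.053, -0.999, 0.002], [-0.004, -0.002, -1.0]]
ft_force: [-6.5, 1.5, 15.4]
opening: -0.0001
t 9.12 tcp [0.5481 0.0433 0.2352] tip jig mm [-30.9  25.3  61.8] yaw -3.02 F jig [-6.6  1.1 15.4] op -0.0001
```

View pics/top5.png

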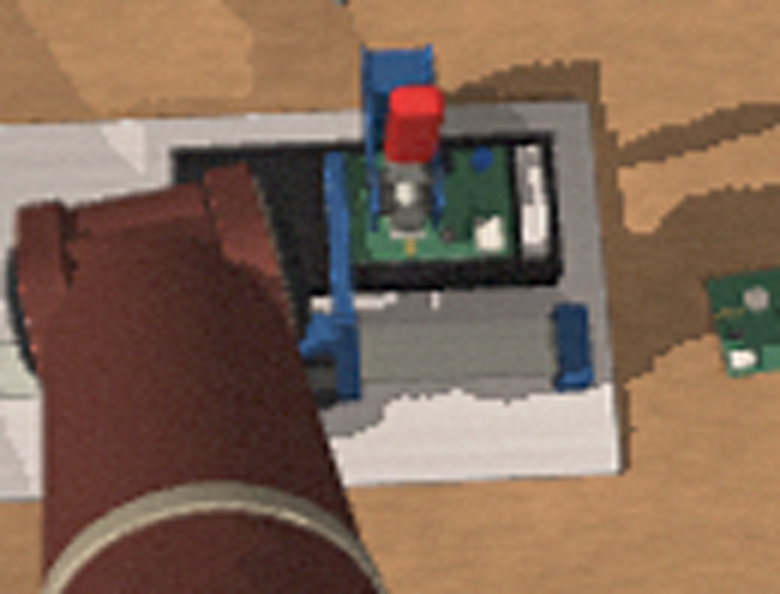

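```bash
python3 -m crank '[[0,0.001,0,0,0],[0,0.001,0,0,0],[0,0.001,0,0,0],[0,0,0,0,0],[0,0,0,0,0],[0,0,0,0,0],[0,0,0,0,0],[0,0,0,0,0]]' | grep force
python3 -c "
from h import *;st()"
```

```text
ft_force: [-6.7, 2.3, 14.7]
t 9.88 tcp [0.5479 0.0403 0.2352] tip jig mm [-30.9  22.3  61.8] yaw -3.02 F jig [-6.8  1.9 14.7] op 0.0003
```

```bash
python3 -m crank '[[0,0.001,0,0,0],[0,0.001,0,0,0],[0,0.001,0,0,0],[0,0,0,0,0],[0,0,0,0,0],[0,0,0,0,0],[0,0,0,0,0],[0,0,0,0,0]]' | grep force
python3 -c "
from h import *;st()"
```

```text
ft_force: [-5.7, 3.9, 14.7]
t 10.55 tcp [0.5478 0.0384 0.2353] tip jig mm [-30.9  20.7  61.9] yaw -2.96 F jig [-5.9  3.5 14.7] op 0.0003
```

```bash
python3 -m crank '[[0,0.001,0,0,0],[0,0.001,0,0,0],[0,0.001,0,0,0],[0,0,0,0,0],[0,0,0,0,0],[0,0,0,0,0],[0,0,0,0,0],[0,0,0,0,0]]' | grep force
python3 -c "
from h import *;st()
from plant import imaging
for n in ['top','side']:
    c=imaging.camera(n);cv2.imwrite('pics/%s6.png'%n,cv2.resize(c['image'][140:250,200:330,::-1],None,fx=6,fy=5.4,interpolation=2));np.savez('pics/%s6.npz'%n,**c)"
```

```text
ft_force: [-5.7, 8.4, 14.4]
t 11.22 tcp [0.5477 0.0376 0.2354] tip jig mm [-30.8  20.5  62. ] yaw -2.83 F jig [-6.1  8.1 14.4] op 0.0005
```

View pics/top6.png

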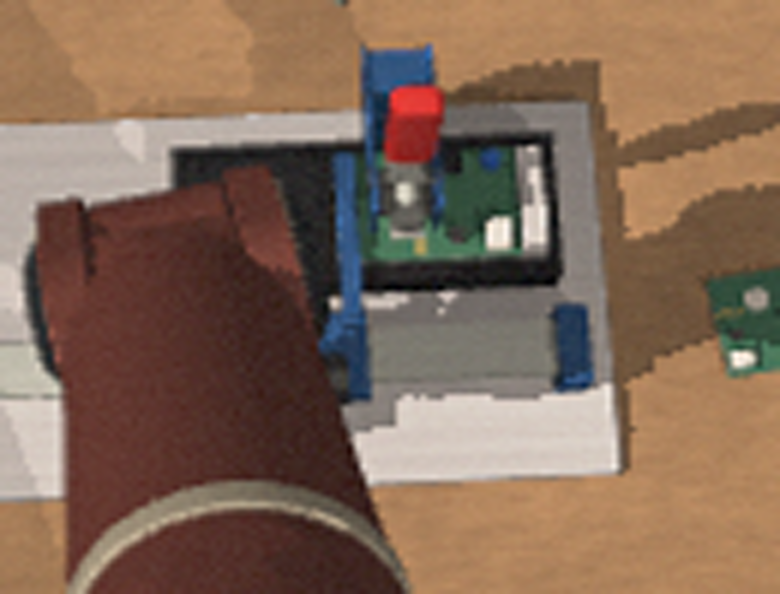

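View pics/side6.png

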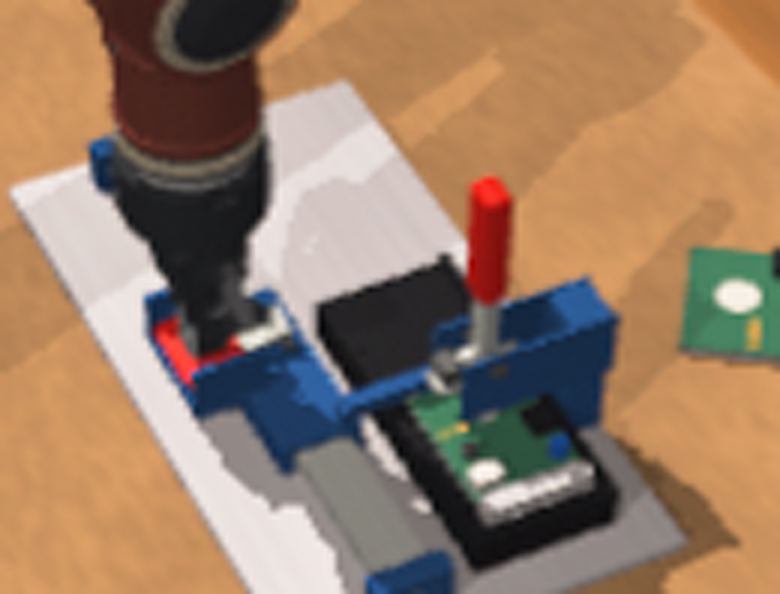

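```bash
python3 -m crank '[[0,0.001,0,0,0],[0,0.001,0,0,0],[0,0.001,0,0,0],[0,0,0,0,0],[0,0,0,0,0],[0,0,0,0,0],[0,0,0,0,0],[0,0,0,0,0]]' | grep force
python3 -c "
from h import *;st()"
```

```text
ft_force: [-5.4, 8.2, 14.1]
t 11.98 tcp [0.5484 0.035  0.2357] tip jig mm [-29.6  18.   62.3] yaw -2.82 F jig [-5.8  7.9 14.1] op -0.0001
```

```bash
python3 -m crank '[[0,0.001,0,0,0],[0,0.001,0,0,0],[0,0.001,0,0,0],[0,0.001,0,0,0],[0,0,0,0,0],[0,0,0,0,0],[0,0,0,0,0],[0,0,0,0,0]]' | grep force
python3 -c "
from h import *;st()"
```

```text
ft_force: [-4.2, 8.7, 13.6]
t 12.65 tcp [0.549  0.0308 0.236 ] tip jig mm [-28.2  13.8  62.6] yaw -2.84 F jig [-4.7  8.5 13.6] op -0.0001
```

```bash
python3 -m crank '[[0,0.001,0,0,0],[0,0.001,0,0,0],[0,0.001,0,0,0],[0,0,0,0,0],[0,0,0,0,0],[0,0,0,0,0],[0,0,0,0,0],[0,0,0,0,0]]' | grep force
python3 -c "
from h import *;st()"
```

```text
ft_force: [-2.8, 6.8, 14.2]
t 13.32 tcp [0.5493 0.0277 0.2362] tip jig mm [-27.5  10.7  62.8] yaw -2.85 F jig [-3.2  6.7 14.2] op -0.0
```

```bash
python3 -m crank '[[0,0.001,0.0005,0,0],[0,0.001,0,0,0],[0,0.001,0,0,0],[0,0,0,0,0],[0,0,0,0,0],[0,0,0,0,0],[0,0,0,0,0],[0,0,0,0,0]]' | grep force
python3 -c "
from h import *;st()"
```

```text
ft_force: [-2.5, 8.6, 14.5]
t 13.98 tcp [0.5492 0.0251 0.2357] tip jig mm [-27.4   8.3  62.4] yaw -2.83 F jig [-3.   8.4 14.5] op 0.0
```

```bash
python3 -m crank '[[0,0.001,0,0,0],[0,0.001,0,0,0],[0,0.001,0,0,0],[0,0,0,0,0],[0,0,0,0,0],[0,0,0,0,0],[0,0,0,0,0],[0,0,0,0,0]]' | grep force
python3 -c "
from h import *;st()
from plant import imaging
for n in ['top','side']:
    c=imaging.camera(n);cv2.imwrite('pics/%s7.png'%n,cv2.resize(c['image'][140:250,200:330,::-1],None,fx=6,fy=5.4,interpolation=2));np.savez('pics/%s7.npz'%n,**c)"
```

```text
ft_force: [-2.7, 12.0, 14.1]
t 14.65 tcp [0.5491 0.0244 0.2357] tip jig mm [-27.4   8.2  62.4] yaw -2.7 F jig [-3.4 11.8 14.1] op -0.0
```

View pics/top7.png

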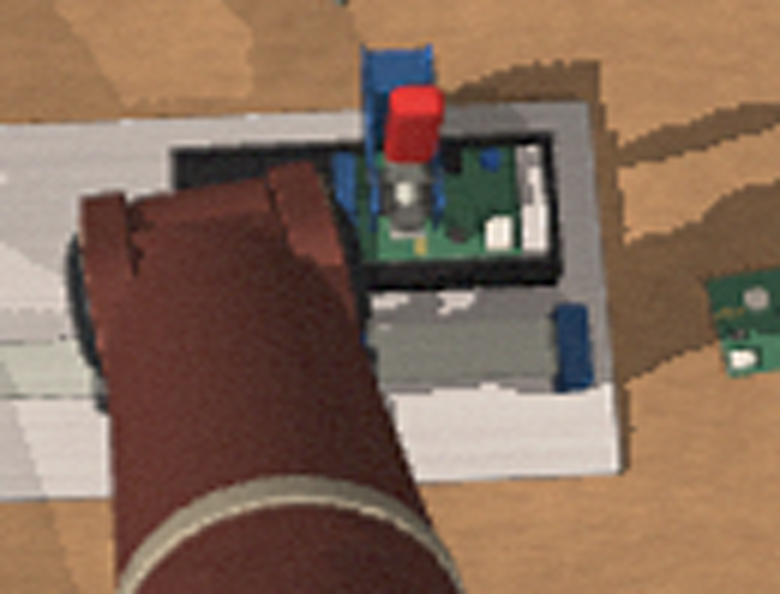

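View pics/side7.png

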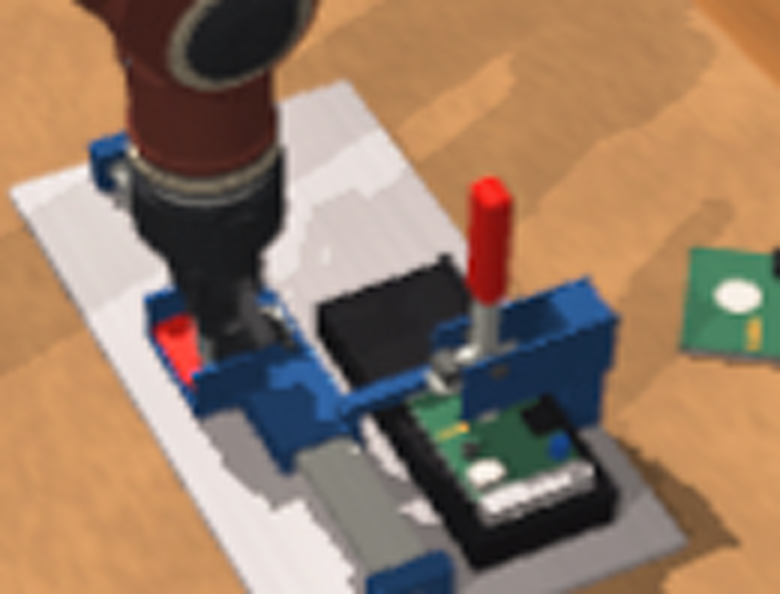

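```bash
python3 -m crank '[[0,0.001,0,0,0],[0,0.001,0,0,0],[0,0,0,0,0],[0,0,0,0,0],[0,0,0,0,0],[0,0,0,0,0],[0,0,0,0,0],[0,0,0,0,0]]' | grep force
python3 -c "
from h import *;st()"
```

```text
ft_force: [-3.3, 15.4, 14.2]
t 15.42 tcp [0.5491 0.0239 0.2358] tip jig mm [-27.4   8.1  62.4] yaw -2.63 F jig [-4.2 15.2 14.2] op 0.0
```

```bash
python3 -m crank '[[0,0,-0.001,0,0],[0,0,-0.001,0,0],[0,0,-0.001,0,0],[0,0,-0.001,0,0],[0,0,-0.001,0,0],[0,0,-0.001,0,0],[0,0,-0.001,0,0],[0,0,-0.001,0,0]]' | grep force
python3 -c "
from h import *;st()"
```

```text
ft_force: [4.0, 15.2, -9.1]
t 16.08 tcp [0.5496 0.0237 0.2409] tip jig mm [-26.7   7.8  67.5] yaw -2.63 F jig [ 3.2 15.4 -9.1] op -0.0002
```

```bash
python3 -m crank '[[0,0,-0.001,0,0],[0,0,-0.001,0,0],[0,-0.003,0,0,0],[0,-0.003,0,0,0],[0,-0.004,0,0,0],[0,-0.002,-0.01,0,0],[0,0,-0.02,0,0],[0,0,-0.02,0,0]]' | grep force
python3 -c "
from h import *;st()"
```

```text
ft_force: [-0.7, -0.2, -0.0]
t 16.75 tcp [0.5484 0.026  0.2938] tip jig mm [-29.3   7.5 120.4] yaw -3.16 F jig [-0.6 -0.3 -0. ] op 0.0002
```

```bash
python3 -m crank '[[0.0,0,-0.02,0,0],[0.01,0,-0.02,0,0],[0.025,0,-0.02,0,0],[0.025,0,-0.01,0,0],[0.025,0,-0.01,0,0],[0.025,0,-0.005,0,0],[0.025,0,0,0,0],[0.013,0,0,0,0]]' | grep force
python3 -c "
from h import *;st()
from plant import imaging
for n in ['top','side']:
    c=imaging.camera(n);cv2.imwrite('pics/%s8.png'%n,cv2.resize(c['image'][140:250,200:330,::-1],None,fx=6,fy=5.4,interpolation=2));np.savez('pics/%s8.npz'%n,**c)"
```

```text
ft_force: [-0.1, -0.0, 0.2]
t 17.42 tcp [0.6983 0.0172 0.3795] tip jig mm [121.8   6.8 206.1] yaw -3.22 F jig [-0.1 -0.   0.2] op -0.0003
```

View pics/top8.png

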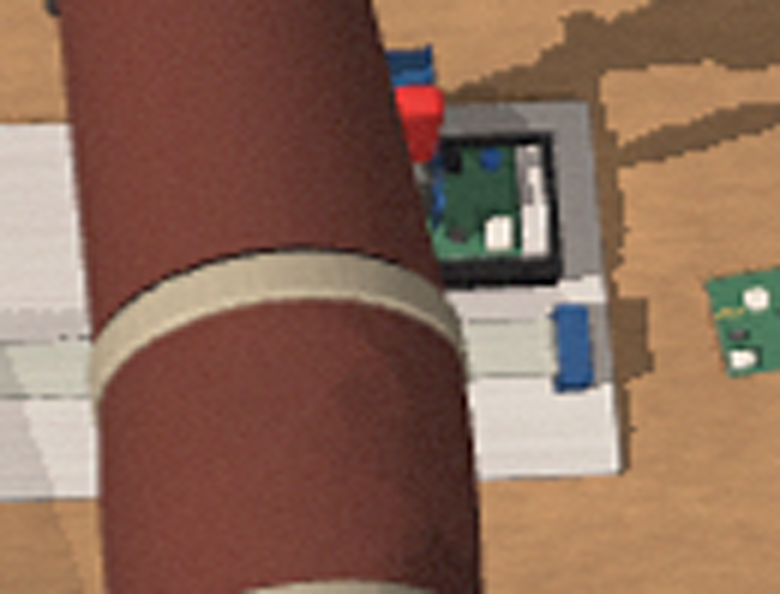

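View pics/side8.png

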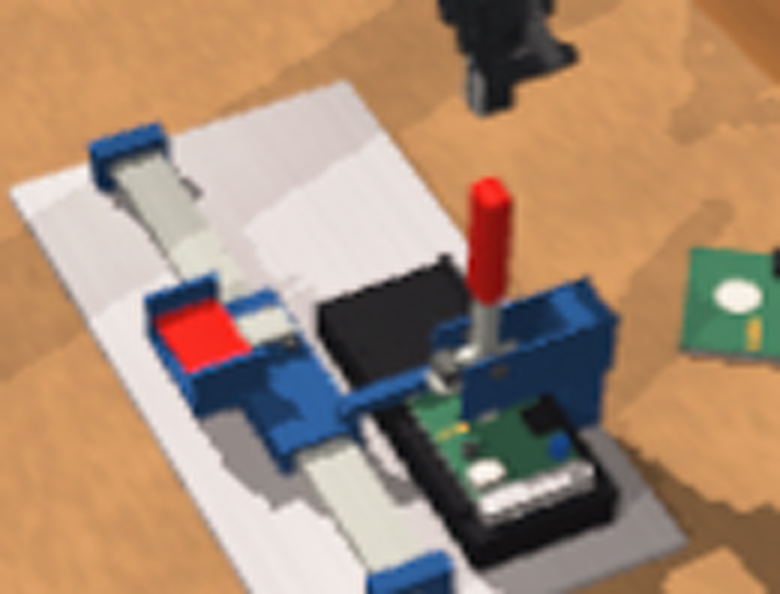

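```bash
python3 -m crank '[[0,0.01,0,0,0],[0,0.012,0,0,0],[0,0.012,0,0,0],[0,0.012,0,0,0],[0,0.012,0,0,0],[0,0.012,0,0,0],[0,0.008,0,0,0],[0,0,0,0,0]]' | grep force
python3 - <<'E'
from h import *
from plant import imaging
s=st()
c=imaging.camera('side');cv2.imwrite('pics/side9.png',cv2.resize(c['image'][130:240,210:340,::-1],None,fx=6,fy=5.4,interpolation=2))
c=imaging.camera('wrist');cv2.imwrite('pics/w9.png',c['image'][:,:,::-1])
E
```

```text
ft_force: [-0.4, -1.0, -0.1]
t 18.18 tcp [ 0.6919 -0.0628  0.3783] tip jig mm [119.1 -73.6 204.9] yaw -3.36 F jig [-0.4 -1.  -0.1] op -0.0
```

View pics/side9.png

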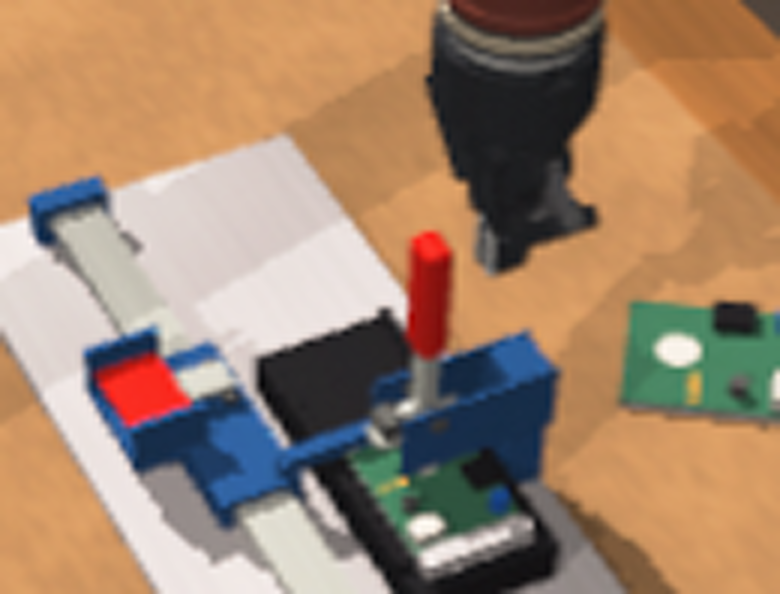

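View pics/w9.png

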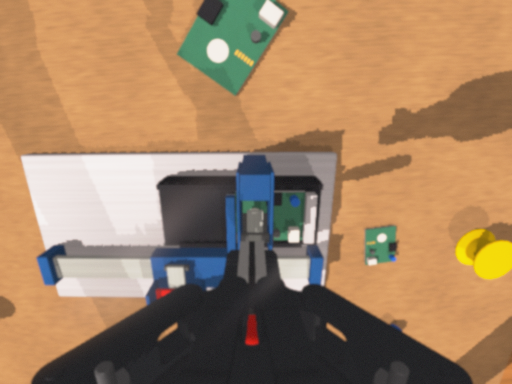

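```bash
python3 -m crank '[[-0.005,0,0,0,0],[-0.006,0,0.001,0,0],[-0.006,0,0,0,0],[-0.006,0,0,0,0],[-0.006,0,0,0,0],[-0.007,0,0.001,0,0],[-0.007,0,0.001,0,0],[-0.006,0,0.001,0,0]]' | grep force
python3 - <<'E'
from h import *
s=st()
E
```

```text
ft_force: [1.3, 0.3, 0.7]
t 18.95 tcp [ 0.6427 -0.0561  0.3746] tip jig mm [ 69.8 -69.  201.2] yaw -3.09 F jig [1.3 0.4 0.7] op 0.0002
```

```bash
python3 -m crank '[[-0.007,0.001,0.002,0,0],[-0.007,0.001,0.002,0,0],[-0.007,0.001,0.003,0,0],[-0.006,0,0.003,0,0],[-0.006,0,0.004,0,0],[-0.006,0,0.004,0,0],[-0.006,0,0.005,0,0],[-0.005,0,0.005,0,0]]' | grep force
python3 - <<'E'
from h import *
from plant import imaging
s=st()
c=imaging.camera('side');cv2.imwrite('pics/side10.png',cv2.resize(c['image'][130:240,210:340,::-1],None,fx=6,fy=5.4,interpolation=2))
E
```

```text
ft_force: [4.4, -1.4, 5.3]
t 19.62 tcp [ 0.5932 -0.0573  0.3467] tip jig mm [ 20.7 -73.2 173.3] yaw -3.13 F jig [ 4.4 -1.1  5.3] op -0.0002
```

View pics/side10.png

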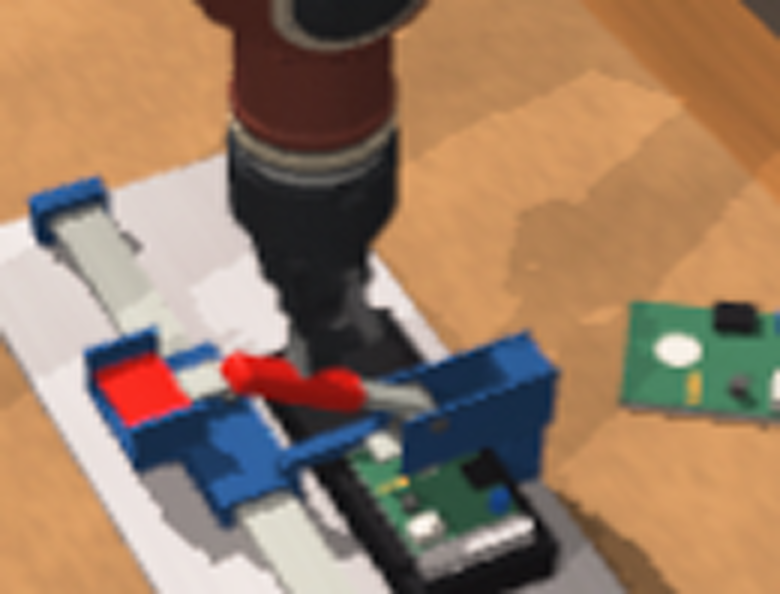

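```bash
python3 -m crank '[[-0.004,0,0.005,0,0],[-0.004,0,0.005,0,0],[-0.004,0,0.006,0,0],[-0.003,0,0.006,0,0],[-0.003,0,0.006,0,0],[-0.003,0,0.006,0,0],[-0.002,0,0.007,0,0],[-0.002,0,0.005,0,0]]' | grep force
python3 - <<'E'
from h import *
from plant import imaging
s=st()
c=imaging.camera('side');cv2.imwrite('pics/side11.png',cv2.resize(c['image'][130:240,210:340,::-1],None,fx=6,fy=5.4,interpolation=2))
E
```

```text
ft_force: [-0.5, 0.8, 1.1]
t 20.33 tcp [ 0.5669 -0.0553  0.2985] tip jig mm [ -7.  -72.4 125.1] yaw -3.1 F jig [-0.6  0.7  1.1] op -0.0003
```

View pics/side11.png

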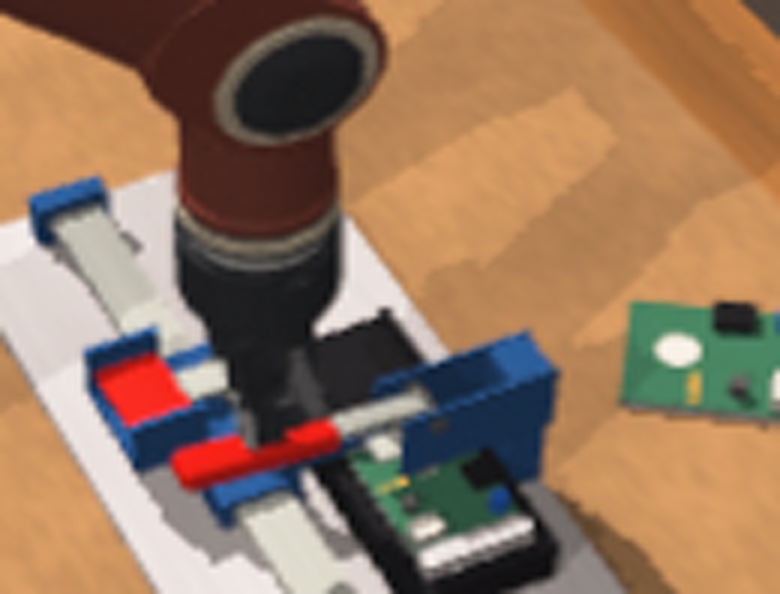

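```bash
python3 -m crank '[[0,0,-0.01,0,0],[0,0,-0.02,0,0],[0,0,-0.03,0,0],[0,0,-0.03,0,0],[-0.02,0,-0.03,0,0],[-0.03,0,-0.02,0,0],[-0.03,0.0,0,0,0],[-0.03,0,0,0,0]]' | grep force
python3 - <<'E'
from h import *
from plant import imaging
s=st()
for n in ['side','top']:
    c=imaging.camera(n);cv2.imwrite(f'pics/{n}12.png',cv2.resize(c['image'][130:240,200:330,::-1],None,fx=6,fy=5.4,interpolation=2));cv2.imwrite(f'pics/{n}12f.png',c['image'][:,:,::-1])
    if n=='side':
        # predicted handle tip at 1.5 and 1.3 rad
        for th in (1.2,1.3,1.4,1.5):
            p=np.array([.08-.135*np.sin(th),-.072]);w=np.r_[OJ+RJ@p,.106+.135*np.cos(th)];print(th,proj(c,w),(proj(c,w)-[200,130])*[6,5.4])
E
```

```text
ft_force: [-1.2, -0.0, -0.1]
t 21.05 tcp [ 0.4571 -0.0492  0.442 ] tip jig mm [-115.6  -72.3  268.6] yaw -3.09 F jig [-1.2 -0.1 -0.1] op -0.0003
1.2 [[239.77371359 209.09861938]] [[238.64228151 427.13254465]]
1.3 [[238.5716712  212.31888159]] [[231.43002721 444.52196058]]
1.4 [[237.80108155 215.41256088]] [[226.80648929 461.22782875]]
1.5 [[237.46177387 218.34782497]] [[224.77064321 477.07825486]]
```

View pics/side12.png

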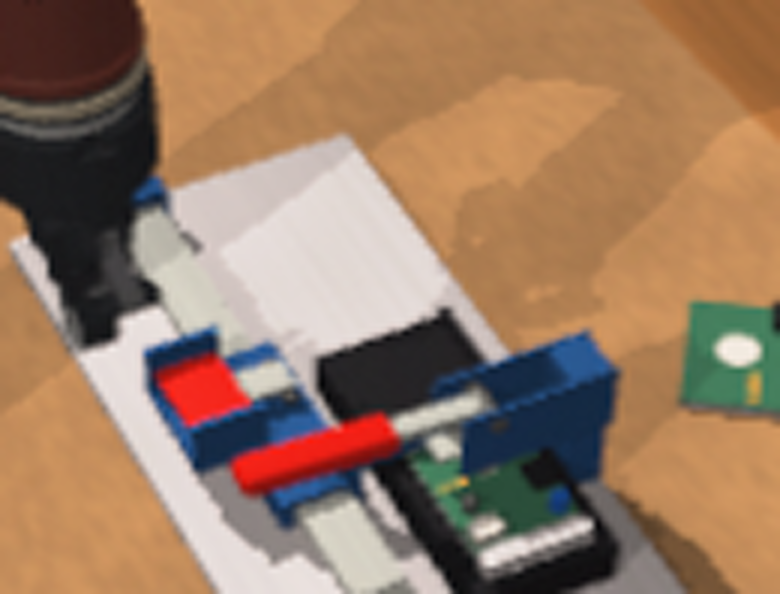

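View pics/top12.png

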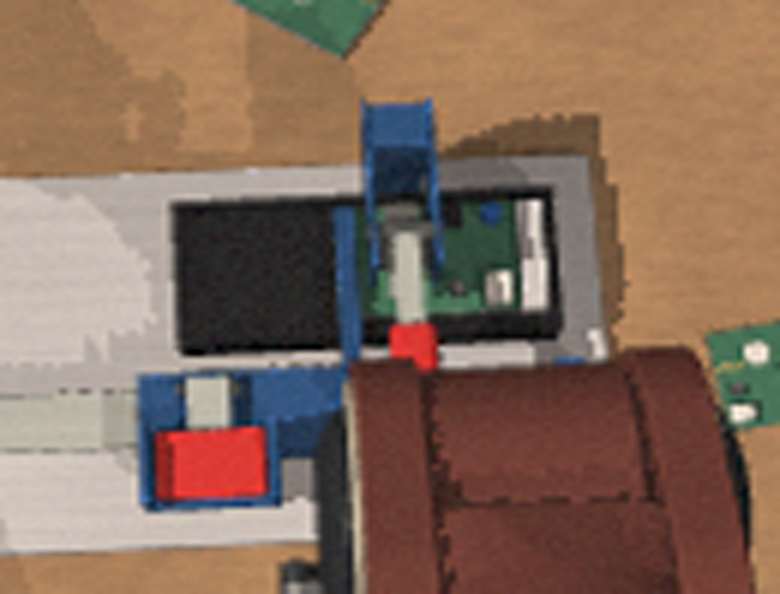

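View pics/side12f.png

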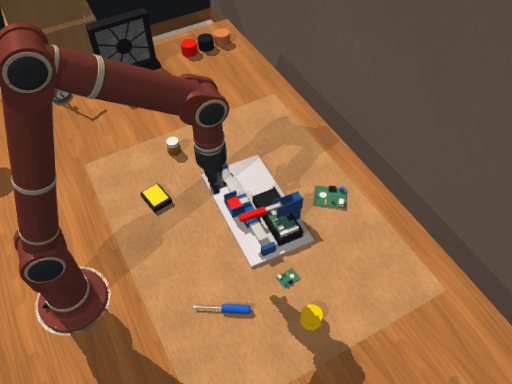

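```bash
python3 -m crank '[[0,0,0,0,0],[0,0,0,0,0],[0,0,0,0,0],[0,0,0,0,0],[0,0,0,0,0],[0,0,0,0,0],[0,0,0,0,0],[0,0,0,0,0]]' | grep force
python3 -c "
from plant import workorder;print(workorder.finish_job())"
```

```text
ft_force: [-0.4, 0.3, 0.1]
the job is handed in; nothing more can be done
None
```

The board is clamped in the holder and the job is handed in at about 22 s of the 54 s allowed. No verdict is reported, so these results come from my own checks.

- **Board pushed home:** I pressed the tab with the shut fingers at about 14–15 N and slid the carriage until the board met the end stop. I then pressed against the pocket wall to about 15 N so the board sat snug. For the last 12 mm or so the fingertips slid on the tab before they reached the wall. The carriage did not move during that time.
- **Carriage locked:** I lifted straight up while still pushing on the wall, so the tab came up with the jaw held against the board. The pictures afterwards showed the tab up and the carriage in the same place.
- **Clamp shut:** I pushed the handle over in an arc with about 7 N at the stiff part, and it snapped down away from the fingers. Its tip in the side picture lies where 1.5 rad predicts.
- **Last checks:** In the pictures the board lies between the stop and the jaw with no visible gap. In the side view the reel, jar, screwdriver and tray look unmoved. The arm is clear, with wrist force near zero.

I could not measure the spindle's force on the board, or the board's gap and skew in numbers. I judged those from the pictures and from the handle having snapped shut.

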